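Set up the still life for the drawing class

ROBOT

A 6-joint arm with a two-finger parallel gripper is mounted at the origin on the work surface. World frame = base frame: x ahead of the robot, y to its left, z up, the work surface at z = 0. Lengths are in mm, angles in degrees, forces in N, time in s.
With the tool pointing down it reaches from about 325 to 775 mm from the base axis. Payload 9.3 kg.
Tool frame: the origin (TCP) lies midway between the tips of the shut fingers; the grasp point (between the pads) lies 19 mm behind it; z points along the fingers, y is the line along which they close (so a half turn about z gives the same grasp; the last joint's range is limited). The gripper opens to 85 mm and grips with 20 to 120 N. Pads are 22 mm wide; open, the fingers measure 114 mm over their backs; the gripper's body (76 mm by 85 mm) begins 54 mm behind the grasp point. The pads swing forward as they close: fully open they stand 13 mm farther back than shut.
Start: joints at [-74.118, 14.817, 1.232, 76.415, 0, 81.257], TCP at [229.172, -499.977, 231.279] pointing down, gripper open.
Joint ranges: [-174.27, 174.27], [-52.1, 104.24], [-59.71, 78.15], [-110.17, 111.67], [-87.03, 83.33], [-180, 180]. Speed limits (degrees/s): [127.2, 127.2, 159.86, 180, 180, 180].

INTERFACE

Orientations are given as a 3x3 rotation matrix whose columns are the frame's x, y, z axes.
In Python, from cell import env, capture, camera_params gives the robot as it stands. The module is installed in compiled form; this text tells all that it offers.
- The arm moves only by the tool apply_moves, never from a script. Its argument "commands" is a list that holds one entry, the list of rows, each a list of 7 numbers: the shift along the tool's x, y, z in cm, then the turn, a rotation vector about the tool's x, y, z in rad, then the closure, from -1 (fully open) to 1 (shut). A call has 1 to 10 rows; each row is the pose to reach, as a shift and turn from the pose commanded when the call began, along the tool's axes at that moment; what a row does not reach only later rows make up. A row lasts 1/10 s, in which the tool goes at most 50 mm and 8.59 degrees, less where a joint would pass 70% of its speed; a pose out of reach is approached as far as the arm can. A call with a gripper value outside its range is refused whole. The fingers move at their own pace and stop on an object; "force" is the grip in N (left out, the last holds). Time passes only in rows, so rows that repeat a pose let the fingers close. It gives the time, the measured TCP pose, the force, the opening and the grip force at its end, in the units of the state.
- env.read_state(): the state, without advancing time (a new reading comes with each control period).
- capture(name): name is "scene" or "top" or "wrist"; returns the picture (400x640x3 uint8, blue, green, red); there is no depth.
- camera_params(name): a dict with "camera_matrix" (3x3 intrinsics, pixels), "view" (4x4, takes a point from world to camera coordinates). Camera axes: x right, y up, looking along -z (the intrinsics and any distortion apply to the point x, -y, -z); pixel columns grow to the right and rows downward; lengths in mm; the calibration is good to about 2 mm. A picture is of the moment at which its call begins: read the wrist's pose just before it. camera_params takes no time and is no camera call; for the wrist camera it gives the pose at the moment of the call.
- env.close_job(): hands the job in; it is judged then, once.
The state is a dict: "time_s": time; "joints": joint angles; "qd": joint speeds; "tau": joint torques, N m; "position": TCP position; "ee_rot": TCP orientation; "wrist_force": force on the tool from outside, world axes, zero at the start; "wrist_torque": the same for the moment, N m; "finger_gap": finger opening in mm; "finger_force": force on a finger pad.
Only numpy, scipy, OpenCV 4.12 (cv2) and the standard library are available. Lean on these libraries where they do the work, as an engineer would, in place of code of your own. Each camera call takes 0.05 s, during which the arm holds its last target. There are 200 camera calls.

TASK

Set up the still life on the plywood board, whose raised rail marks its back: stand the tin on the board midway between the two wooden plinths, with the small lidded pot centred on top of the tin, and the cup the right way up in the middle of the taller plinth. Stand the bottle on the board straight behind the lower plinth, about two fingers' width clear of it. Everything stands upright; leave the can of brushes and the roll of tape where they are.

Things in the scene. Friction and masses are not known exactly. Their poses are not given: they have to be found in the camera images.
- board: Still-life board: flat plywood, 220 mm deep (its x) by 370 mm wide (its y) and 10 mm thick, fixed. Origin at the centre of its underside, on the table. +x points to its back, where a rail 10 mm thick runs along the whole back edge (its front face 100 mm behind the origin, its top 32 mm above the table); +y is its left, +z up.
- plinth_tall: The taller plinth: plain wooden block 70 x 70 mm, 70 mm high, fixed upon the board, square to it. Origin at the centre of its underside (10 mm above the table); x, y, z axes parallel to the board's. It stands in either the left or the right place on the board, 130 mm to that side of the board's middle and 35 mm to the front of it, so that the plinths' centres are 260 mm apart.
- plinth_low: The lower plinth: plain wooden block 70 x 70 mm, 30 mm high, fixed upon the board in the other of the two places. Origin at the centre of its underside (10 mm above the table); axes parallel to the board's, +x towards the board's back.
- tin_mid (a point): The tin: closed plain steel tin with a paper band and a flat top, diameter 62 mm, height 60 mm, loose, 0.17 to 0.29 kg, standing on the table. This point is its centre, 30 mm above its foot; z up along its axis.
- pot_mid (a point): The small pot: clear round paint pot with a flat white lid, diameter 44 mm, height 50 mm, loose, about 0.1 kg, standing on the table. This point is its centre, 25 mm above its foot; z up along its axis.
- cup_mid (a point): The cup: white ceramic, open at the top, no handle, 56 mm across the rim and narrower at the foot, 66 mm high, wall 4 mm, loose, about 0.14 kg, standing on the table. This point is on its axis half-way up, 33 mm above its foot; z up along the axis.
- bottle_mid (a point): The bottle: white plastic squeeze bottle with a paper band, body diameter 40 mm up to 68 mm height, then a shoulder and a narrow grey nozzle, 100 mm high in all, loose, about 0.1 kg, standing on the table. This point is on its axis half-way up, 50 mm above its foot; z up along the axis.
- brushes_mid (a point): Bystander: open metal can holding upright paint brushes, diameter 64 mm, can 95 mm high, brushes up to 170 mm high, loose. This point is on its axis 47 mm above its foot. To be left alone.
- tape_mid (a point): Bystander: roll of brown tape lying flat, outer diameter 70 mm, hole 50 mm, height 30 mm, loose. This point is its centre, 15 mm above the table. To be left alone.

How it is judged (in metres and radians):
At the end, for the whole second after the job is handed in: On the board: tin midway between the plinths (15 mm along and across); pot on the tin (13 mm); cup on the taller plinth (15 mm); bottle behind the lower plinth, sideways within 15 mm, gap 1 to 50 mm. All four upright (0.12 rad), released, at rest (horizontal distance between tin_mid and plinth_tall below 0.145 m and horizontal distance between tin_mid and plinth_low below 0.145 m and x of tin_mid in the frame of plinth_low between -0.015 and 0.015 m and height (world z) of tin_mid between 0.032 and 0.048 m and horizontal distance between pot_mid and tin_mid below 0.013 m and z of pot_mid in the frame of tin_mid between 0.047 and 0.063 m and horizontal distance between cup_mid and plinth_tall below 0.015 m and height (world z) of cup_mid between 0.105 and 0.121 m and y of bottle_mid in the frame of plinth_low between -0.015 and 0.015 m and x of bottle_mid in the frame of plinth_low between 0.056 and 0.105 m and height (world z) of bottle_mid between 0.052 and 0.068 m and angle between each of tin_mid, pot_mid, cup_mid, bottle_mid's own z axis and vertical below 0.12 rad and linear speed of each of tin, pot, cup, bottle below 0.02 m/s); the robot touches nothing.
It fails at once if the can of brushes or the roll of tape is moved more than 20 mm (distance of any of brushes_mid, tape_mid from where it was at the start of the episode above 0.02 m).
It also fails if it takes over 109 s, if anything falls off the work surface, if the arm or the gripper's body presses on something with over 40 N, if the wrist force passes 120 N, or if a joint passes its speed limit or range.

## Working session

There is one attempt and no reset: what is moved stays moved. The work goes in short steps, Python scripts to look and compute and a tool call to move; the robot and the scene stay as the last step left them, time stands still between calls to the robot, and variables do not carry over. Pictures are saved under pics/ and viewed, at most 14 in all, crops included, and the job is handed in when it is done.

Besides the shell and the picture viewer there is one more tool, called as a command line: name --argument value ..., lists and objects as JSON in quotes. apply_moves: Moves the arm, as the interface text tells. Its arguments: {"type":"object","properties":{"commands":{"type":"array","items":{"type":"array","items":{"type":"array","items":{"type":"number"}}}},"force":{"type":"number"}},"required":["commands"]}

```bash
mkdir -p pics
python3 - <<'E'
from cell import env,capture,camera_params
import cv2,numpy as np
for n in("scene","top"):
    cv2.imwrite(f"pics/{n}0.png",capture(n)); p=camera_params(n); print(n,p.keys(),np.round(p["camera_matrix"],1).tolist(),np.round(p["view"],3).tolist())
s=env.read_state();print(s["time_s"],s["position"],s["ee_rot"],s["finger_gap"])
E
```

```text
scene dict_keys(['camera_matrix', 'view']) [[515.6, 0.0, 322.9], [0.0, 515.6, 207.7], [0.0, 0.0, 1.0]] [[0.404, 0.915, 0.01, -200.357], [-0.782, 0.339, 0.523, 385.519], [0.475, -0.219, 0.852, -1781.054], [0.0, 0.0, 0.0, 1.0]]
top dict_keys(['camera_matrix', 'view']) [[369.5, 0.0, 319.9], [0.0, 369.5, 204.1], [0.0, 0.0, 1.0]] [[0.019, -0.999, -0.029, 5.286], [0.994, 0.015, 0.105, -539.665], [-0.105, -0.031, 0.994, -934.109], [0.0, 0.0, 0.0, 1.0]]
0.1 [ 229.09915535 -499.73529924  230.72518835] [[ 9.09050506e-01  4.16685814e-01 -3.30103863e-04]
 [ 4.16685903e-01 -9.09049773e-01  1.17001823e-03]
 [ 1.87449156e-04 -1.20115529e-03 -9.99999261e-01]] 85.19482520918974
```

View pics/top0.png

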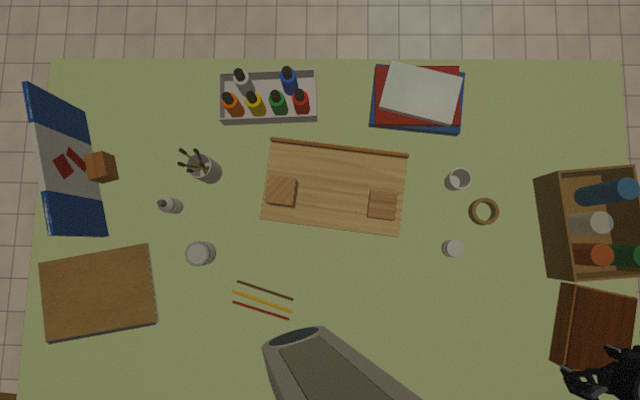

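View pics/scene0.png

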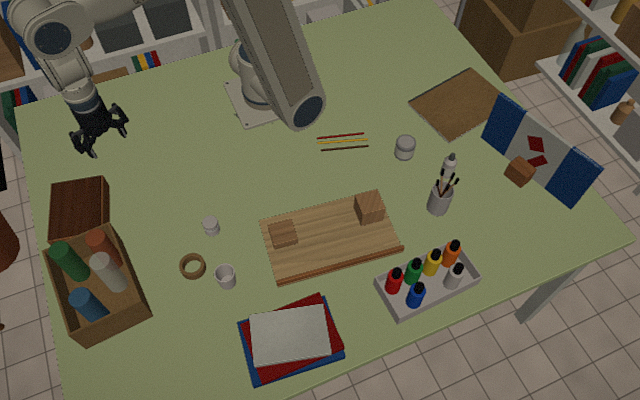

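The top view shows the board at (335,187) with its rail at the top and the left plinth taller (281,191), the low one at (382,204). The tin is at (200,253), bottle (168,205), brushes (203,168), cup (458,178), pot (453,248) and tape (484,211). The scene view agrees.

```bash
cat > h.py <<'E'
import cv2,numpy as np
from cell import env,capture,camera_params
def ray(p,uv):
    K,V=p["camera_matrix"],np.array(p["view"]);R,t=V[:3,:3],V[:3,3]
    d=np.linalg.inv(K)@[uv[0],uv[1],1.];return -R.T@t,R.T@(d*[1,-1,-1])
def cast(p,uv,z):
    o,d=ray(p,uv);return o+d*(z-o[2])/d[2]
def proj(p,X):
    V=np.array(p["view"]);c=V[:3,:3]@np.array(X)+V[:3,3];q=p["camera_matrix"]@(c*[1,-1,-1]);return q[:2]/q[2]
def tri(p,a,q,b):
    A=0;B=0
    for o,d in(ray(p,a),ray(q,b)):
        d=d/np.linalg.norm(d);M=np.eye(3)-np.outer(d,d);A=A+M;B=B+M@o
    return np.linalg.solve(A,B)
def blobs(im):
    hsv=cv2.cvtColor(cv2.GaussianBlur(im,(3,3),0),cv2.COLOR_BGR2HSV)
    green=(hsv[...,0]>30)&(hsv[...,0]<50)&(hsv[...,1]>55)
    m=(~green).astype(np.uint8)*255
    m=cv2.morphologyEx(m,cv2.MORPH_OPEN,np.ones((3,3),np.uint8))
    return m,cv2.findContours(m,cv2.RETR_EXTERNAL,cv2.CHAIN_APPROX_NONE)[0]
def cen(c):
    M=cv2.moments(c);return M["m10"]/M["m00"],M["m01"]/M["m00"]
E
python3 - <<'E'
from h import *
P={n:camera_params(n) for n in("top","scene")};im={n:cv2.imread(f"pics/{n}0.png") for n in P}
hsv=cv2.cvtColor(im["top"],cv2.COLOR_BGR2HSV);print("table hsv",hsv[270,330],hsv[253,130])
guess={"tin":((200,253),(404,147),30),"pot":((453,248),(211,226),25),"cup":((458,178),(226,277),33),"tape":((484,211),(192,266),15),"bottle":((168,205),(448,163),45),"board":((335,187),(330,235),10)}
C={}
for n in P:
    m,cs=blobs(im[n]);cv2.imwrite(f"pics/m_{n}.png",m);C[n]=cs
for k,(a,b,z) in guess.items():
    r=[]
    for n,g in(("top",a),("scene",b)):
        c=[c for c in C[n] if cv2.pointPolygonTest(c,g,False)>=0 or cv2.pointPolygonTest(c,g,True)>-8]
        if not c: print(k,n,"none");continue
        c=max(c,key=cv2.contourArea);r.append(cen(c));print(k,n,np.round(cen(c),1),cv2.boundingRect(c),np.round(cast(P[n],cen(c),z),0))
    if len(r)==2:print("   tri",np.round(tri(P["top"],r[0],P["scene"],r[1])))
    if k=="board":
        c=[c for c in C["top"] if cv2.pointPolygonTest(c,a,False)>=0][0];q=cv2.approxPolyDP(cv2.convexHull(c),5,True)[:,0]
        for u in q:print(u,np.round(cast(P["top"],u,10)[:2]),np.round(cast(P["top"],u,32)[:2]))
E
```

```text
table hsv [ 31  78 131] [ 19 148 100]
tin top [199.7 253.2] (185, 241, 31, 25) [407. 323.  30.]
tin scene [404.6 147.1] (394, 134, 22, 27) [407. 322.  30.]
   tri [407. 323.  29.]
pot top [452.5 247.9] (441, 239, 24, 19) [ 433. -327.   25.]
pot scene [210.6 225.4] (202, 215, 18, 22) [ 433. -325.   25.]
   tri [ 433. -326.   25.]
cup top [458.1 179. ] (444, 167, 29, 24) [ 610. -342.   33.]
cup scene [225.1 275.7] (214, 263, 22, 27) [ 604. -336.   33.]
   tri [ 608. -337.   44.]
tape top [483.6 211. ] (468, 197, 32, 29) [ 530. -412.   15.]
tape scene [192.  265.9] (178, 252, 28, 28) [ 531. -411.   15.]
   tri [ 530. -411.   14.]
bottle top [170.2 204.7] (158, 196, 26, 18) [530. 402.  45.]
bottle scene [442.6 188.6] (427, 153, 30, 64) [599. 343.  45.]
   tri [538. 432. -76.]
board top [334.3 186.2] (259, 136, 151, 102) [590. -23.  10.]
board scene [328.8 237.3] (259, 189, 146, 99) [597. -26.  10.]
   tri [592. -23.  -2.]
[269 137] [723. 157.] [716. 153.]
[409 152] [ 686. -221.] [ 680. -216.]
[399 236] [ 461. -193.] [ 460. -189.]
[260 219] [499. 174.] [498. 169.]
```

apply_moves --commands '[[[41.2, 1, 0, 0, 0, -1.3, -1], [41.2, 1, 0, 0, 0, -1.3, -1], [41.2, 1, 0, 0, 0, -1.3, -1], [41.2, 1, 0, 0, 0, -1.3, -1], [41.2, 1, 0, 0, 0, -1.3, -1], [41.2, 1, 0, 0, 0, -1.3, -1], [41.2, 1, 0, 0, 0, -1.3, -1], [41.2, 1, 0, 0, 0, -1.3, -1], [41.2, 1, 0, 0, 0, -1.3, -1], [41.2, 1, 0, 0, 0, -1.3, -1]]]'

```text
time_s: 1.1
position: [609.6, -335.7, 229.7]
ee_rot: [[-0.163, 0.987, -0.001], [0.987, 0.163, 0.001], [0.001, -0.001, -1.0]]
wrist_force: [-0.1, -0.1, -0.6]
finger_gap: 85.5
finger_force: 0.0
```

apply_moves --commands '[[[0, 0, 0, 0, 0, -1.31, -1], [0, 0, 0, 0, 0, -1.31, -1], [0, 0, 0, 0, 0, -1.31, -1], [0, 0, 0, 0, 0, -1.31, -1], [0, 0, 0, 0, 0, -1.31, -1], [0, 0, 0, 0, 0, -1.31, -1], [0, 0, 0, 0, 0, -1.31, -1], [0, 0, 0, 0, 0, -1.31, -1], [0, 0, 0, 0, 0, -1.31, -1], [0, 0, 0, 0, 0, -1.31, -1]]]'

```text
time_s: 2.1
position: [606.7, -338.2, 231.4]
ee_rot: [[-0.995, 0.104, -0.0], [0.104, 0.995, 0.0], [0.0, -0.0, -1.0]]
wrist_force: [0.3, 0.7, -0.2]
finger_gap: 85.1
finger_force: 0.0
```

Run:
```python
from h import *
s=env.read_state();p=camera_params("wrist");cv2.imwrite("pics/w1.png",capture("wrist"))
print(s["time_s"],s["position"].round(1),s["ee_rot"].round(3).tolist(),s["joints"].round(1))
V=np.array(p["view"]);print("cam",(-V[:3,:3].T@V[:3,3]).round(1),V.round(3).tolist())
for X in((608,-337,66),(608,-337,0),(530,-411,15),(433,-326,50)):print(proj(p,X).round())
```

```text
2.1 [ 606.7 -338.2  231.4] [[-0.995, 0.104, -0.0], [0.104, 0.995, 0.0], [0.0, -0.0, -1.0]] [-36.   29.8  24.5  84.8  -0.  -30.1]
cam [ 524.3 -330.3  373.5] [[0.103, 0.995, 0.001, 274.038], [-0.94, 0.098, -0.326, 647.21], [-0.325, 0.033, 0.945, -171.887], [0.0, 0.0, 0.0, 1.0]]
[321. 180.]
[321. 167.]
[251. 111.]
[314.  -4.]
```

View pics/w1.png

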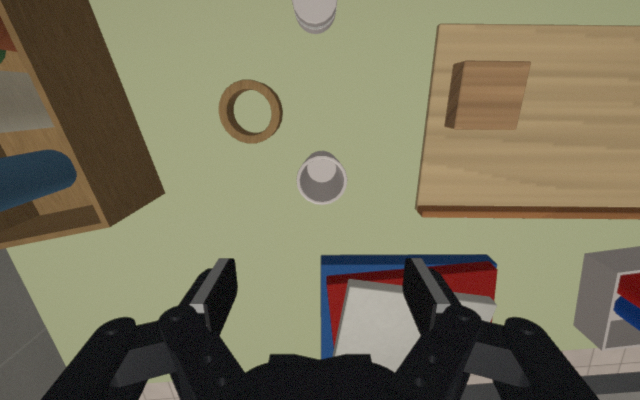

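The wrist view shows the cup rim centred at (322,180), tape (250,111), pot (314,8) and low plinth top around (492,95); this agrees with the projected estimates. Refine the cup and low plinth from this picture.

Run:
```python
from h import *
p=camera_params("wrist");im=cv2.imread("pics/w1.png")
m,cs=blobs(im)
c=[c for c in cs if cv2.pointPolygonTest(c,(322,185),False)>=0][0]
pts=c[:,0];b=pts[pts[:,1]>176];
e=cv2.fitEllipse(b.reshape(-1,1,2));print("rim fit",np.round(e[0],1),np.round(e[1],1),cast(p,e[0],66).round(1), "bbox",cv2.boundingRect(c))
for a in((0,0),):
    x,y,w,h=cv2.boundingRect(c);print("width mm",np.linalg.norm(cast(p,(x,180),66)-cast(p,(x+w,180),66)))
# low plinth top corners predicted
ex=np.array([.995,-.1002,0]);ey=np.array([.1002,.995,0])
L=np.array([541.2,-146.4,40])
for sx in(1,-1):
    for sy in(1,-1):print(sx,sy,proj(p,L+35*sx*ex+35*sy*ey).round(1))
for u in((464,61),(529,62),(517,129)):print(u,cast(p,u,40).round(1))
print("board back right corner z32",cast(p,(417,207),32).round(1))
cv2.imwrite("pics/w1c.png",cv2.resize(im[30:240,400:640],None,fx=3,fy=2.8,interpolation=cv2.INTER_CUBIC))
```

```text
rim fit [322.8 188.1] [41.3 66.4] [ 617.2 -336.2   66. ] bbox (288, 147, 73, 67)
width mm 79.12068135034116
1 1 [517.1 128.6]
1 -1 [454. 129.]
-1 1 [531.5  59.1]
-1 -1 [463.7  59.6]
(464, 61) [ 504.3 -177.3   40. ]
(529, 62) [ 512.4 -110.3   40. ]
(517, 129) [ 580.  -115.1   40. ]
board back right corner z32 [ 664.4 -223.    32. ]
```

View pics/w1c.png

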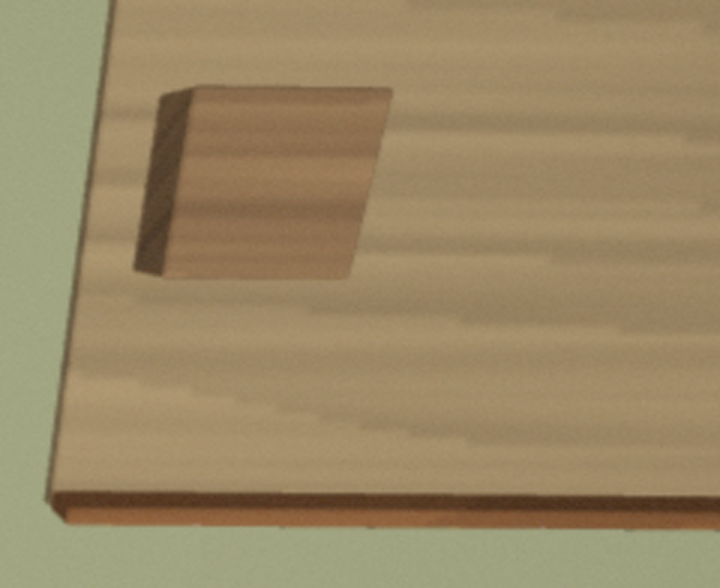

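apply_moves --commands '[[[-0.1, 0.2, 4, 0, 0, 0, -1], [-0.1, 0.2, 9, 0, 0, 0, -1], [-0.1, 0.2, 13, 0, 0, 0, -1], [-0.1, 0.2, 17, 0, 0, 0, -1], [-0.1, 0.2, 19.5, 0, 0, 0, -1], [-0.1, 0.2, 20.6, 0, 0, 0, -1], [-0.1, 0.2, 20.6, 0, 0, 0, -1], [-0.1, 0.2, 20.6, 0, 0, 0, 1], [-0.1, 0.2, 20.6, 0, 0, 0, 1], [-0.1, 0.2, 20.6, 0, 0, 0, 1]]]' --force 30

```text
time_s: 3.15
position: [609.9, -336.2, 27.5]
ee_rot: [[-0.995, 0.102, 0.003], [0.102, 0.995, -0.002], [-0.003, -0.002, -1.0]]
wrist_force: [0.1, 0.1, 4.0]
finger_gap: 53.9
finger_force: 30.8
```

apply_moves --commands '[[[0, 0, 0, 0, 0, 0, 1], [0, 0, 0, 0, 0, 0, 1], [0, 0, 0, 0, 0, 0, 1], [0, 0, 0, 0, 0, 0, 1], [0, 0, -1, 0, 0, 0, 1], [0, 0, -3, 0, 0, 0, 1], [0, 0, -7, 0, 0, 0, 1], [0, 0, -11, 0, 0, 0, 1], [0, 0, -15, 0, 0, 0, 1], [0, 0, -16, 0, 0, 0, 1]]]'

```text
time_s: 4.15
position: [610.2, -336.2, 191.7]
ee_rot: [[-0.995, 0.102, 0.007], [0.102, 0.995, -0.005], [-0.007, -0.004, -1.0]]
wrist_force: [-0.3, -0.4, -1.2]
finger_gap: 53.9
finger_force: 32.1
```

apply_moves --commands '[[[0.9, 4, 0, 0, 0, 0, 1], [1.8, 9, 0, 0, 0, 0, 1], [2.7, 14, 0, 0, 0, 0, 1], [3.6, 19, 0, 0, 0, 0, 1], [4.5, 24, 0, 0, 0, 0, 1], [5.5, 29, 0, 0, 0, 0, 1], [6.5, 34, 0, 0, 0, 0, 1], [7.5, 39, 0, 0, 0, 0, 1], [8.3, 42.5, 0, 0, 0, 0, 1], [8.6, 44.2, 0, 0, 0, 0, 1]]]'

```text
time_s: 5.15
position: [567.1, 116.5, 185.6]
ee_rot: [[-0.995, 0.099, -0.0], [0.099, 0.995, 0.001], [0.0, 0.001, -1.0]]
wrist_force: [-0.4, -1.0, -1.1]
finger_gap: 53.9
finger_force: 32.3
```

apply_moves --commands '[[[0, 0, 0, 0, 0, 0, 1], [0, 0, 0, 0, 0, 0, 1]]]'

```text
time_s: 5.35
position: [568.2, 113.0, 185.3]
ee_rot: [[-0.995, 0.101, -0.0], [0.101, 0.995, -0.0], [0.0, -0.0, -1.0]]
wrist_force: [0.9, 0.7, -1.5]
finger_gap: 53.9
finger_force: 32.3
```

```bash
cat > look.py <<'E'
import sys
from h import *
s=env.read_state();p=camera_params("wrist");cv2.imwrite(f"pics/{sys.argv[1]}.png",capture("wrist"))
np.savez(f"pics/{sys.argv[1]}.npz",**p)
print(s["time_s"],s["position"].round(1),s["ee_rot"].round(3).tolist(),s["joints"].round(1))
E
python3 look.py w2
python3 - <<'E'
from h import *
p=dict(np.load("pics/w2.npz"))
ex=np.array([.995,-.1002,0]);ey=np.array([.1002,.995,0])
for n,L in(("tall",np.array([567.2,112.4,80])),("low",np.array([541.2,-146.4,40]))):
  for sx in(1,-1):
    for sy in(1,-1):print(n,sx,sy,proj(p,L+35*sx*ex+35*sy*ey).round(1))
E
```

```text
5.35 [568.2 113.  185.3] [[-0.995, 0.101, -0.0], [0.101, 0.995, -0.0], [0.0, -0.0, -1.0]] [ 3.  18.6 -0.1 71.3 -0.   8.7]
tall 1 1 [357.1 231.5]
tall 1 -1 [281.6 231.5]
tall -1 1 [360.5 156.5]
tall -1 -1 [278.1 156.5]
low 1 1 [106.2 215.3]
low 1 -1 [ 39.8 215.3]
low -1 1 [ 89.2 148.9]
low -1 -1 [ 17.6 148.9]
```

View pics/w2.png

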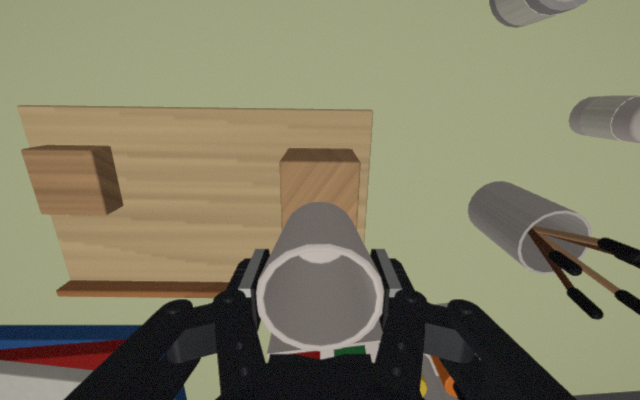

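Run:
```python
import cv2
im=cv2.imread("pics/w2.png")
cv2.imwrite("pics/w2c.png",cv2.resize(im[130:240,270:370],None,fx=5,fy=5,interpolation=cv2.INTER_CUBIC))
```

```text
(no output)
```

View pics/w2c.png

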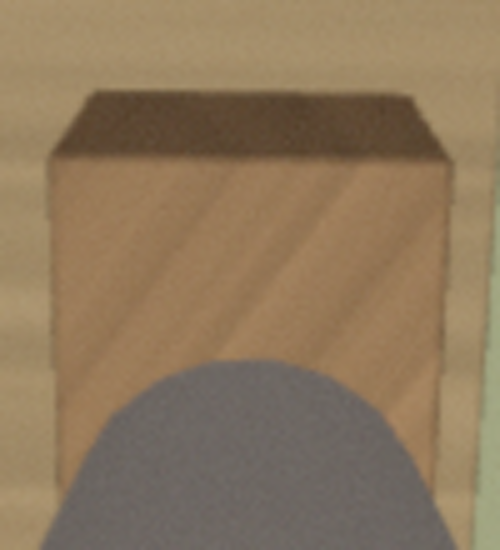

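apply_moves --commands '[[[-0.35, 0, 2, 0, 0, 0, 1], [-0.35, 0, 4.5, 0, 0, 0, 1], [-0.35, 0, 6.2, 0, 0, 0, 1], [-0.35, 0, 7.2, 0, 0, 0, 1], [-0.35, 0, 7.7, 0, 0, 0, 1], [-0.35, 0, 7.7, 0, 0, 0, 1], [-0.35, 0, 7.7, 0, 0, 0, 1]]]'

```text
time_s: 6.1
position: [572.4, 112.3, 109.0]
ee_rot: [[-0.995, 0.102, 0.001], [0.102, 0.995, 0.0], [-0.001, 0.0, -1.0]]
wrist_force: [0.5, -0.7, -0.1]
finger_gap: 54.0
finger_force: 32.3
```

Good; a touch lower, release, rise.

apply_moves --commands '[[[0, 0, 0.1, 0, 0, 0, 1], [0, 0, 0.1, 0, 0, 0, 1], [0, 0, 0.1, 0, 0, 0, -1], [0, 0, 0.1, 0, 0, 0, -1], [0, 0, 0.1, 0, 0, 0, -1], [0, 0, 0.1, 0, 0, 0, -1], [0, 0, 0.1, 0, 0, 0, -1], [0, 0, -1, 0, 0, 0, -1], [0, 0, -4, 0, 0, 0, -1], [0, 0, -9, 0, 0, 0, -1]]]'

```text
time_s: 7.1
position: [570.5, 112.5, 197.5]
ee_rot: [[-0.995, 0.102, -0.005], [0.102, 0.995, -0.0], [0.005, -0.001, -1.0]]
wrist_force: [1.8, 1.0, 0.3]
finger_gap: 85.5
finger_force: 0.0
```

apply_moves --commands '[[[0, 0, -2, 0, 0, 0, -1], [0, 0, -5, 0, 0, 0, -1], [0, 0, -5, 0, 0, 0, -1]]]'

```text
time_s: 7.4
position: [573.1, 112.7, 253.2]
ee_rot: [[-0.995, 0.102, 0.007], [0.102, 0.995, 0.0], [-0.007, 0.001, -1.0]]
wrist_force: [-0.7, -0.0, 0.8]
finger_gap: 85.4
finger_force: 0.0
```

apply_moves --commands '[[[1.2, 5, 0, 0, 0, 0, -1], [2.5, 10, 0, 0, 0, 0, -1], [3.8, 15, 0, 0, 0, 0, -1], [5, 20, 0, 0, 0, 0, -1], [6.2, 25, 0, 0, 0, 0, -1], [7.2, 28.3, 0, 0, 0, 0, -1], [7.2, 28.3, 0, 0, 0, 0, -1], [7.2, 28.3, 0, 0, 0, 0, -1]]]'

```text
time_s: 8.2
position: [528.4, 402.3, 247.9]
ee_rot: [[-0.995, 0.099, -0.001], [0.099, 0.995, -0.001], [0.001, -0.001, -1.0]]
wrist_force: [-0.2, 0.0, -0.2]
finger_gap: 85.4
finger_force: 0.0
```

```bash
python3 look.py w3
python3 - <<'E'
from h import *
p=dict(np.load("pics/w3.npz"))
for X in((530,402,100),(530,402,0),(407,323,60),(620,315,95)):print(proj(p,X).round())
m,cs=blobs(cv2.imread("pics/w3.png"))
for c in cs:
    if cv2.contourArea(c)>600:print(cv2.boundingRect(c),np.round(cen(c)))
E
```

```text
8.2 [528.4 402.3 247.9] [[-0.995, 0.099, -0.001], [0.099, 0.995, -0.001], [0.001, -0.001, -1.0]] [30.1 26.4 21.2 84.8 -0.  35.8]
[320. 185.]
[320. 164.]
[232.  67.]
[253. 266.]
(0, 0, 640, 400) [338. 215.]
(0, 0, 164, 88) [75. 32.]
```

View pics/w3.png

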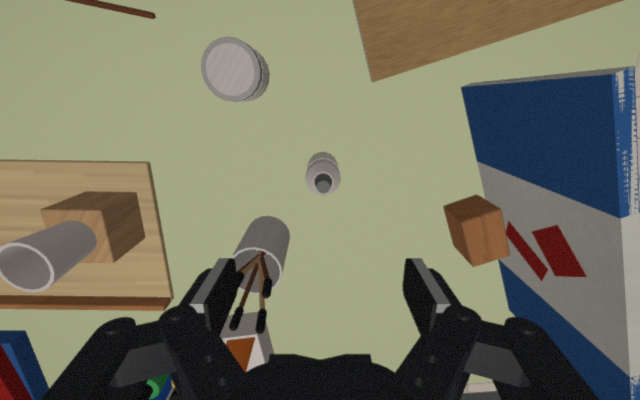

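The picture shows bottle nozzle at (323,183), tin lid centre (232,69), brush can rim (258,265), cup standing on the tall plinth; all match the estimates within 3 px. Picking the bottle.

apply_moves --commands '[[[0, 0.2, 4.5, 0, 0, 0, -1], [0, 0.2, 9.5, 0, 0, 0, -1], [0, 0.2, 14, 0, 0, 0, -1], [0, 0.2, 18, 0, 0, 0, -1], [0, 0.2, 20.3, 0, 0, 0, -1], [0, 0.2, 21.3, 0, 0, 0, -1], [0, 0.2, 21.3, 0, 0, 0, -1], [0, 0.2, 21.3, 0, 0, 0, 1], [0, 0.2, 21.3, 0, 0, 0, 1], [0, 0.2, 21.3, 0, 0, 0, 1]]]' --force 25

```text
time_s: 9.25
position: [529.9, 403.7, 36.8]
ee_rot: [[-0.995, 0.102, 0.002], [0.102, 0.995, 0.001], [-0.002, 0.001, -1.0]]
wrist_force: [-0.1, 0.1, -0.7]
finger_gap: 44.2
finger_force: 0.0
```

apply_moves --commands '[[[0, 0, 0, 0, 0, 0, 1], [0, 0, 0, 0, 0, 0, 1], [0, 0, 0, 0, 0, 0, 1], [0, 0, 0, 0, 0, 0, 1], [0, 0, -1, 0, 0, 0, 1], [0, 0, -3, 0, 0, 0, 1], [0, 0, -7, 0, 0, 0, 1], [0, 0, -11, 0, 0, 0, 1], [0, 0, -15, 0, 0, 0, 1], [0, 0, -19, 0, 0, 0, 1]]]'

```text
time_s: 10.25
position: [528.8, 403.2, 227.6]
ee_rot: [[-0.995, 0.101, 0.0], [0.101, 0.995, 0.0], [-0.0, 0.0, -1.0]]
wrist_force: [0.6, 0.9, -0.2]
finger_gap: 38.9
finger_force: 26.8
```

apply_moves --commands '[[[-1.2, -4.5, 0, 0, 0, 0, 1], [-2.5, -9.2, 0, 0, 0, 0, 1], [-3.8, -14, 0, 0, 0, 0, 1], [-5.1, -18.8, 0, 0, 0, 0, 1], [-6.5, -23.6, 0, 0, 0, 0, 1], [-7.8, -28.4, 0, 0, 0, 0, 1], [-9.1, -33.2, 0, 0, 0, 0, 1], [-10.5, -38, 0, 0, 0, 0, 1], [-11.8, -42.7, 0, 0, 0, 0, 1], [-13, -47, 0, 0, 0, 0, 1]]]'

```text
time_s: 11.25
position: [610.6, -79.6, 226.0]
ee_rot: [[-0.995, 0.102, 0.0], [0.102, 0.995, -0.0], [-0.0, -0.0, -1.0]]
wrist_force: [0.5, 0.5, -1.0]
finger_gap: 39.2
finger_force: 26.8
```

apply_moves --commands '[[[-1.2, -4, 0, 0, 0, 0, 1], [-2, -7, 0, 0, 0, 0, 1], [-2, -7.5, 0, 0, 0, 0, 1], [-2, -7.5, 0, 0, 0, 0, 1], [-2, -7.5, 0, 0, 0, 0, 1]]]'

```text
time_s: 11.75
position: [622.9, -153.0, 225.6]
ee_rot: [[-0.995, 0.101, 0.0], [0.101, 0.995, 0.0], [0.0, 0.0, -1.0]]
wrist_force: [0.1, 0.5, -0.2]
finger_gap: 39.3
finger_force: 26.8
```

```bash
python3 look.py w4
python3 - <<'E'
from h import *
p=dict(np.load("pics/w4.npz"))
ex=np.array([.995,-.1002,0]);ey=np.array([.1002,.995,0]);L=np.array([543.5,-146,40])
for sx in(1,-1):
    for sy in(1,-1):print(sx,sy,proj(p,L+35*sx*ex+35*sy*ey).round(1))
E
```

```text
11.75 [ 622.9 -153.   225.6] [[-0.995, 0.101, 0.0], [0.101, 0.995, 0.0], [0.0, 0.0, -1.0]] [-21.3  24.1  14.2  80.1   0.  -15.5]
1 1 [350.9 134.9]
1 -1 [287.2 135. ]
-1 1 [353.3  65.1]
-1 -1 [284.7  65.2]
```

View pics/w4.png

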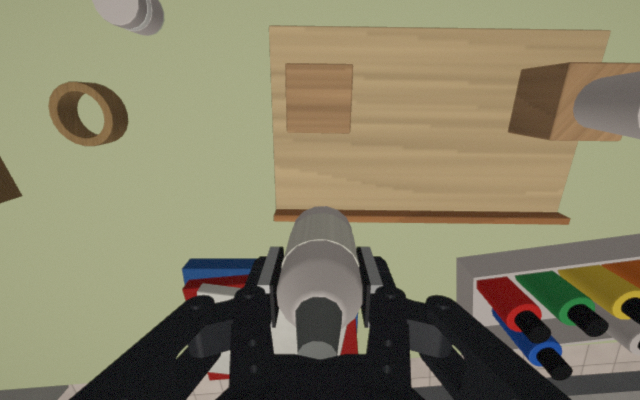

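The low plinth top appears at (286–353, 64–133), within 1 px of prediction; the bottle is gripped upright. Lowering it.

apply_moves --commands '[[[0, 0.1, 4, 0, 0, 0, 1], [0, 0.1, 8.5, 0, 0, 0, 1], [0, 0.1, 13, 0, 0, 0, 1], [0, 0.1, 16, 0, 0, 0, 1], [0, 0.1, 17.3, 0, 0, 0, 1], [0, 0.1, 17.8, 0, 0, 0, 1], [0, 0.1, 17.9, 0, 0, 0, 1], [0, 0.1, 17.9, 0, 0, 0, 1]]]'

```text
time_s: 12.6
position: [624.1, -153.1, 48.0]
ee_rot: [[-0.995, 0.101, 0.002], [0.101, 0.995, -0.001], [-0.003, -0.001, -1.0]]
wrist_force: [-0.5, 0.4, -0.3]
finger_gap: 39.0
finger_force: 26.8
```

apply_moves --commands '[[[0, 0, 0.2, 0, 0, 0, 1], [0, 0, 0.2, 0, 0, 0, 1], [0, 0, 0.2, 0, 0, 0, 1]]]'

```text
time_s: 12.9
position: [624.3, -152.9, 46.3]
ee_rot: [[-0.995, 0.101, 0.004], [0.101, 0.995, -0.0], [-0.004, 0.0, -1.0]]
wrist_force: [-0.8, 2.6, 6.4]
finger_gap: 39.0
finger_force: 24.6
```

Contact (6 N up). Release and rise; then on to the tin.

apply_moves --commands '[[[0, 0, 0, 0, 0, 0, -1], [0, 0, 0, 0, 0, 0, -1], [0, 0, 0, 0, 0, 0, -1], [0, 0, 0, 0, 0, 0, -1], [0, 0, -1, 0, 0, 0, -1], [0, 0, -4, 0, 0, 0, -1], [0, 0, -8, 0, 0, 0, -1], [0, 0, -13, 0, 0, 0, -1], [0, 0, -18, 0, 0, 0, -1], [0, 0, -18, 0, 0, 0, -1]]]'

```text
time_s: 13.9
position: [625.1, -153.7, 232.8]
ee_rot: [[-0.995, 0.102, 0.011], [0.102, 0.995, -0.004], [-0.011, -0.003, -1.0]]
wrist_force: [1.3, 0.0, 0.5]
finger_gap: 85.4
finger_force: 0.0
```

apply_moves --commands '[[[2.3, 4, 0, 0, 0, 0, -1], [4.8, 8.2, 0, 0, 0, 0, -1], [7.3, 12.4, 0, 0, 0, 0, -1], [9.8, 16.7, 0, 0, 0, 0, -1], [12.3, 21, 0, 0, 0, 0, -1], [14.8, 25.3, 0, 0, 0, 0, -1], [17.3, 29.6, 0, 0, 0, 0, -1], [19.8, 33.9, 0, 0, 0, 0, -1], [22.3, 38.2, 0, 0, 0, 0, -1], [24.5, 42, 0, 0, 0, 0, -1]]]'

```text
time_s: 14.9
position: [420.7, 291.5, 225.0]
ee_rot: [[-0.995, 0.101, 0.001], [0.101, 0.995, 0.0], [-0.001, 0.0, -1.0]]
wrist_force: [1.3, -0.2, -0.2]
finger_gap: 85.4
finger_force: 0.0
```

apply_moves --commands '[[[1.5, 2.5, 0, 0, 0, 0, -1], [1.9, 3.2, 0, 0, 0, 0, -1], [1.9, 3.2, 0, 0, 0, 0, -1], [1.9, 3.2, 0, 0, 0, 0, -1]]]'

```text
time_s: 15.3
position: [406.9, 322.8, 224.4]
ee_rot: [[-0.995, 0.102, 0.0], [0.102, 0.995, -0.0], [-0.0, -0.0, -1.0]]
wrist_force: [0.1, -0.2, 0.7]
finger_gap: 85.3
finger_force: 0.0
```

```bash
cat > lid.py <<'E'
import sys
from h import *
n,z,u,v=sys.argv[1],float(sys.argv[2]),float(sys.argv[3]),float(sys.argv[4])
p=dict(np.load(f"pics/{n}.npz"));im=cv2.imread(f"pics/{n}.png")
g=cv2.cvtColor(im,cv2.COLOR_BGR2GRAY);hs=cv2.cvtColor(im,cv2.COLOR_BGR2HSV)
print("lid",hs[int(v),int(u)],g[int(v),int(u)])
m=((hs[...,1]<45)&(g>80)).astype(np.uint8)*255
for c in cv2.findContours(m,cv2.RETR_EXTERNAL,cv2.CHAIN_APPROX_NONE)[0]:
    if cv2.contourArea(c)>300 and cv2.pointPolygonTest(c,(u,v),False)>=0:
        x,y,w,h=cv2.boundingRect(c);print((x,y,w,h),np.round(cen(c),1),cast(p,cen(c),z).round(1),"width",np.linalg.norm(cast(p,(x,v),z)-cast(p,(x+w,v),z)).round(1), "far edge", cast(p,(x+w/2,y+h),z).round(1))
E
python3 look.py w5; python3 -c "
from h import *
p=dict(np.load('pics/w5.npz'));u=proj(p,(408.5,323,60));print(u)
import os;os.system(f'python3 lid.py w5 60 {u[0]} {u[1]}')"
```

```text
15.3 [406.9 322.8 224.4] [[-0.995, 0.102, 0.0], [0.102, 0.995, -0.0], [-0.0, -0.0, -1.0]] [29.2 11.9 -3.6 74.4 -0.  35. ]
lid [ 16  21 160] 155
(290, 145, 57, 63) [318.2 176.9] [404.  321.1  60. ] width 61.6 far edge [439.6 317.7  60. ]
[320.4114252  180.73544161]
```

View pics/w5.png

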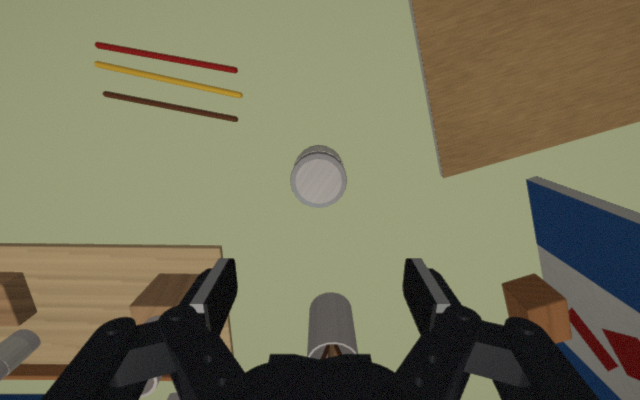

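The tin lid is centred at (318.5,180), width 61.6 mm as it should be; it lies at about (407,321). Picking it.

apply_moves --commands '[[[0, -0.15, 4.5, 0, 0, 0, -1], [0, -0.15, 9.5, 0, 0, 0, -1], [0, -0.15, 14, 0, 0, 0, -1], [0, -0.15, 18, 0, 0, 0, -1], [0, -0.15, 20, 0, 0, 0, -1], [0, -0.15, 20.9, 0, 0, 0, -1], [0, -0.15, 20.9, 0, 0, 0, -1], [0, -0.15, 20.9, 0, 0, 0, 1], [0, -0.15, 20.9, 0, 0, 0, 1], [0, -0.15, 20.9, 0, 0, 0, 1]]]' --force 45

```text
time_s: 16.35
position: [407.4, 322.2, 16.9]
ee_rot: [[-0.995, 0.102, 0.003], [0.102, 0.995, 0.001], [-0.003, 0.001, -1.0]]
wrist_force: [0.3, -2.4, 7.3]
finger_gap: 61.2
finger_force: 48.2
```

apply_moves --commands '[[[0, 0, 0, 0, 0, 0, 1], [0, 0, 0, 0, 0, 0, 1], [0, 0, 0, 0, 0, 0, 1], [0, 0, 0, 0, 0, 0, 1]]]'

```text
time_s: 16.75
position: [407.4, 322.2, 16.9]
ee_rot: [[-0.995, 0.102, 0.003], [0.102, 0.995, 0.001], [-0.003, 0.001, -1.0]]
wrist_force: [0.7, -2.0, 6.5]
finger_gap: 61.2
finger_force: 48.3
```

apply_moves --commands '[[[0, 0, -1, 0, 0, 0, 1], [0, 0, -3, 0, 0, 0, 1], [0, 0, -7, 0, 0, 0, 1], [0, 0, -11, 0, 0, 0, 1], [0, 0, -15, 0, 0, 0, 1], [0, 0, -18, 0, 0, 0, 1], [0, 0, -19, 0, 0, 0, 1], [0, 0, -19, 0, 0, 0, 1]]]'

```text
time_s: 17.55
position: [406.7, 322.3, 206.8]
ee_rot: [[-0.995, 0.101, 0.003], [0.101, 0.995, 0.002], [-0.002, 0.002, -1.0]]
wrist_force: [-0.9, -0.2, -1.9]
finger_gap: 61.4
finger_force: 49.5
```

apply_moves --commands '[[[-2.3, -4, 0, 0, 0, 0, 1], [-4.6, -8, 0, 0, 0, 0, 1], [-7, -12.3, 0, 0, 0, 0, 1], [-9.4, -16.5, 0, 0, 0, 0, 1], [-11.8, -20.7, 0, 0, 0, 0, 1], [-14.2, -25, 0, 0, 0, 0, 1], [-16.5, -29, 0, 0, 0, 0, 1], [-18.3, -32.2, 0, 0, 0, 0, 1], [-18.3, -32.2, 0, 0, 0, 0, 1], [-18.3, -32.2, 0, 0, 0, 0, 1]]]'

```text
time_s: 18.55
position: [555.0, -17.6, 203.1]
ee_rot: [[-0.995, 0.104, -0.004], [0.104, 0.995, 0.001], [0.004, 0.001, -1.0]]
wrist_force: [-0.4, 0.3, -1.1]
finger_gap: 61.7
finger_force: 49.9
```

apply_moves --commands '[[[0, 0, 4, 0, 0, 0, 1], [0, 0, 8.5, 0, 0, 0, 1], [0, 0, 13, 0, 0, 0, 1], [0, 0, 16, 0, 0, 0, 1], [0, 0, 17.3, 0, 0, 0, 1], [0, 0, 17.6, 0, 0, 0, 1], [0, 0, 17.6, 0, 0, 0, 1], [0, 0, 17.6, 0, 0, 0, 1]]]'

```text
time_s: 19.35
position: [555.9, -16.3, 29.8]
ee_rot: [[-0.995, 0.101, 0.001], [0.101, 0.995, -0.0], [-0.001, 0.0, -1.0]]
wrist_force: [0.7, 1.0, -1.5]
finger_gap: 61.2
finger_force: 50.0
```

apply_moves --commands '[[[0, 0, 0.25, 0, 0, 0, 1], [0, 0, 0.25, 0, 0, 0, 1], [0, 0, 0.25, 0, 0, 0, 1]]]'

```text
time_s: 19.65
position: [555.8, -16.9, 27.1]
ee_rot: [[-0.995, 0.102, 0.0], [0.102, 0.995, -0.0], [-0.0, -0.0, -1.0]]
wrist_force: [0.9, 0.6, -1.1]
finger_gap: 61.5
finger_force: 50.0
```

apply_moves --commands '[[[0, 0, 0, 0, 0, 0, -1], [0, 0, 0, 0, 0, 0, -1], [0, 0, 0, 0, 0, 0, -1], [0, 0, 0, 0, 0, 0, -1], [0, 0, -1, 0, 0, 0, -1], [0, 0, -4, 0, 0, 0, -1], [0, 0, -8, 0, 0, 0, -1], [0, 0, -13, 0, 0, 0, -1], [0, 0, -18, 0, 0, 0, -1], [0, 0, -20, 0, 0, 0, -1]]]'

```text
time_s: 20.65
position: [556.7, -17.1, 232.7]
ee_rot: [[-0.995, 0.102, 0.007], [0.102, 0.995, -0.001], [-0.007, -0.001, -1.0]]
wrist_force: [1.0, 0.2, 0.2]
finger_gap: 85.1
finger_force: 0.0
```

apply_moves --commands '[[[0, 0, 0, 0, 0, 0, -1], [0, 0, 0, 0, 0, 0, -1]]]'

```text
time_s: 20.85
position: [555.5, -16.9, 227.1]
ee_rot: [[-0.995, 0.102, 0.001], [0.102, 0.995, -0.0], [-0.001, -0.0, -1.0]]
wrist_force: [-0.6, 0.8, -0.5]
finger_gap: 85.1
finger_force: 0.0
```

```bash
python3 look.py w6; python3 lid.py w6 70 320 180
```

```text
20.85 [555.5 -16.9 227.1] [[-0.995, 0.102, 0.001], [0.102, 0.995, -0.0], [-0.001, -0.0, -1.0]] [-10.4  15.4   1.5  76.   -0.   -4.6]
lid [ 16  20 165] 160
(291, 146, 58, 64) [319.6 178.2] [552.4 -17.   70. ] width 61.2 far edge [588.2 -20.2  70. ]
```

View pics/w6.png

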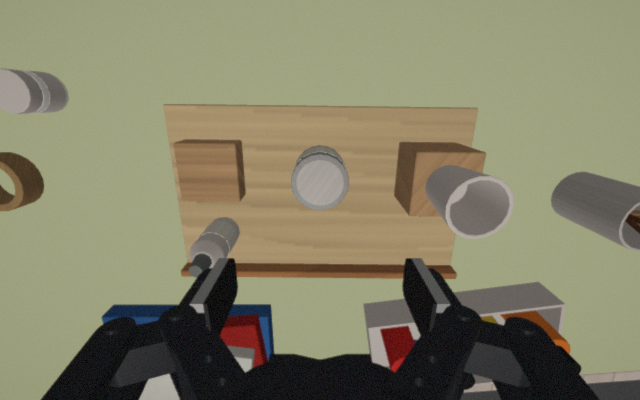

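All as intended: tin lid at (320,182), bottle behind the low plinth at (215,240), cup on the tall plinth. Now the pot.

apply_moves --commands '[[[1.3, -4.5, 0, 0, 0, 0, -1], [2.6, -9, 0, 0, 0, 0, -1], [3.9, -13.7, 0, 0, 0, 0, -1], [5.2, -18.4, 0, 0, 0, 0, -1], [6.5, -23.1, 0, 0, 0, 0, -1], [7.8, -27.8, 0, 0, 0, 0, -1], [9, -32, 0, 0, 0, 0, -1], [9, -32, 0, 0, 0, 0, -1], [9, -32, 0, 0, 0, 0, -1]]]'

```text
time_s: 21.8
position: [432.7, -326.5, 225.2]
ee_rot: [[-0.995, 0.104, -0.002], [0.104, 0.995, 0.002], [0.002, 0.002, -1.0]]
wrist_force: [-0.3, 0.1, -0.5]
finger_gap: 85.2
finger_force: 0.0
```

```bash
python3 look.py w7; python3 lid.py w7 50 320 180
```

```text
21.8 [ 432.7 -326.5  225.2] [[-0.995, 0.104, -0.002], [0.104, 0.995, 0.002], [0.002, 0.002, -1.0]] [-45.9  14.3  -0.4  75.5   0.  -39.9]
lid [ 12  22 171] 164
(301, 152, 40, 45) [320.4 174.3] [ 429.6 -325.4   50. ] width 44.7 far edge [ 456.  -327.4   50. ]
```

View pics/w7.png

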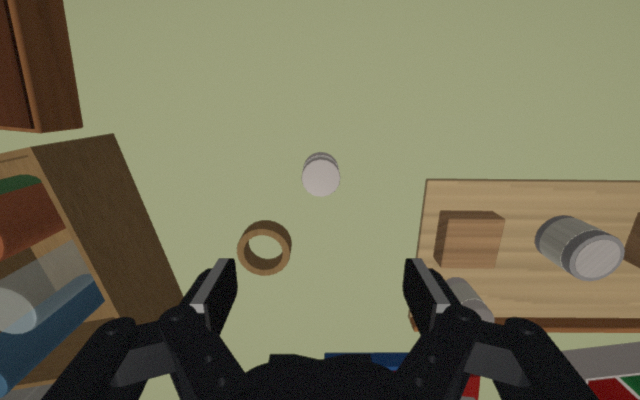

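The pot lid is at (321,177), width 44.7 mm, position about (433,-325.5). Tape at (264,250) is clear of the fingers.

apply_moves --commands '[[[0, 0.1, 4.5, 0, 0, 0, -1], [0, 0.1, 9.5, 0, 0, 0, -1], [0, 0.1, 14, 0, 0, 0, -1], [0, 0.1, 18, 0, 0, 0, -1], [0, 0.1, 20, 0, 0, 0, -1], [0, 0.1, 21, 0, 0, 0, -1], [0, 0.1, 21, 0, 0, 0, -1], [0, 0.1, 21, 0, 0, 0, 1], [0, 0.1, 21, 0, 0, 0, 1], [0, 0.1, 21, 0, 0, 0, 1]]]' --force 30

```text
time_s: 22.85
position: [434.3, -325.5, 18.0]
ee_rot: [[-0.995, 0.101, 0.001], [0.101, 0.995, -0.001], [-0.002, -0.001, -1.0]]
wrist_force: [-0.6, 0.5, 2.2]
finger_gap: 44.2
finger_force: 1.9
```

apply_moves --commands '[[[0, 0, 0, 0, 0, 0, 1], [0, 0, 0, 0, 0, 0, 1], [0, 0, 0, 0, 0, 0, 1], [0, 0, 0, 0, 0, 0, 1]]]'

```text
time_s: 23.25
position: [434.3, -325.5, 18.1]
ee_rot: [[-0.995, 0.102, 0.002], [0.102, 0.995, -0.001], [-0.002, -0.001, -1.0]]
wrist_force: [-0.6, 1.0, 5.9]
finger_gap: 43.3
finger_force: 29.8
```

apply_moves --commands '[[[0, 0, -1, 0, 0, 0, 1], [0, 0, -3, 0, 0, 0, 1], [0, 0, -7, 0, 0, 0, 1], [0, 0, -11, 0, 0, 0, 1], [0, 0, -15, 0, 0, 0, 1], [0, 0, -18, 0, 0, 0, 1], [0, 0, -19, 0, 0, 0, 1], [0, 0, -19, 0, 0, 0, 1]]]'

```text
time_s: 24.05
position: [434.0, -325.5, 208.4]
ee_rot: [[-0.995, 0.102, 0.002], [0.102, 0.995, -0.002], [-0.002, -0.002, -1.0]]
wrist_force: [-0.9, -0.2, -1.5]
finger_gap: 43.5
finger_force: 30.9
```

apply_moves --commands '[[[-1.3, 4.5, 0, 0, 0, 0, 1], [-2.6, 9, 0, 0, 0, 0, 1], [-3.9, 13.7, 0, 0, 0, 0, 1], [-5.2, 18.4, 0, 0, 0, 0, 1], [-6.5, 23.1, 0, 0, 0, 0, 1], [-7.8, 27.8, 0, 0, 0, 0, 1], [-9, 32, 0, 0, 0, 0, 1], [-9, 32, 0, 0, 0, 0, 1], [-9, 32, 0, 0, 0, 0, 1]]]'

```text
time_s: 24.95
position: [555.2, -14.9, 204.9]
ee_rot: [[-0.995, 0.099, -0.003], [0.099, 0.995, 0.0], [0.003, -0.0, -1.0]]
wrist_force: [0.3, -0.7, -0.7]
finger_gap: 43.0
finger_force: 31.1
```

apply_moves --commands '[[[0, 0, 3, 0, 0, 0, 1], [0, 0, 7, 0, 0, 0, 1], [0, 0, 10, 0, 0, 0, 1], [0, 0, 11, 0, 0, 0, 1], [0, 0, 11, 0, 0, 0, 1], [0, 0, 11, 0, 0, 0, 1]]]'

```text
time_s: 25.55
position: [556.2, -16.7, 97.8]
ee_rot: [[-0.995, 0.103, 0.001], [0.103, 0.995, -0.0], [-0.001, -0.0, -1.0]]
wrist_force: [-0.9, -0.6, -0.8]
finger_gap: 43.3
finger_force: 31.2
```

apply_moves --commands '[[[0, 0, 0.5, 0, 0, 0, 1], [0, 0, 0.9, 0, 0, 0, 1], [0, 0, 0.9, 0, 0, 0, 1], [0, 0, 0.9, 0, 0, 0, 1]]]'

```text
time_s: 25.95
position: [556.0, -15.9, 88.1]
ee_rot: [[-0.995, 0.101, 0.001], [0.101, 0.995, -0.0], [-0.001, -0.0, -1.0]]
wrist_force: [1.2, -0.7, 0.8]
finger_gap: 43.1
finger_force: 31.2
```

apply_moves --commands '[[[0, 0, 0, 0, 0, 0, -1], [0, 0, 0, 0, 0, 0, -1], [0, 0, 0, 0, 0, 0, -1], [0, 0, 0, 0, 0, 0, -1], [0, 0, -1, 0, 0, 0, -1], [0, 0, -4, 0, 0, 0, -1], [0, 0, -8, 0, 0, 0, -1], [0, 0, -13, 0, 0, 0, -1], [0, 0, -17, 0, 0, 0, -1], [0, 0, -17, 0, 0, 0, -1]]]'

```text
time_s: 26.95
position: [557.4, -16.2, 264.4]
ee_rot: [[-0.995, 0.102, 0.01], [0.102, 0.995, -0.002], [-0.01, -0.001, -1.0]]
wrist_force: [-0.6, 0.5, -0.5]
finger_gap: 85.4
finger_force: 0.0
```

apply_moves --commands '[[[4, 0, 0, 0, 0, 0, -1], [8, 0, 0, 0, 0, 0, -1], [8, 0, 0, 0, 0, 0, -1], [8, 0, 0, 0, 0, 0, -1]]]'

```text
time_s: 27.35
position: [475.7, -7.7, 258.6]
ee_rot: [[-0.995, 0.102, 0.002], [0.102, 0.995, -0.0], [-0.002, -0.0, -1.0]]
wrist_force: [0.3, -0.7, 0.7]
finger_gap: 85.4
finger_force: 0.0
```

```bash
python3 look.py w8
python3 - <<'E'
from h import *
p=dict(np.load("pics/w8.npz"))
for n,X in(("tin top",(556,-16.5,70)),("pot top",(556,-16.5,120)),("cup rim",(570,113,146)),("bottle tip",(623,-154,110))):print(n,proj(p,X).round())
E
```

```text
27.35 [475.7  -7.7 258.6] [[-0.995, 0.102, 0.002], [0.102, 0.995, -0.0], [-0.002, -0.0, -1.0]] [-11.1   7.1  -4.7  78.1   0.   -5.2]
tin top [319. 237.]
pot top [319. 257.]
cup rim [449. 271.]
bottle tip [212. 312.]
```

View pics/w8.png

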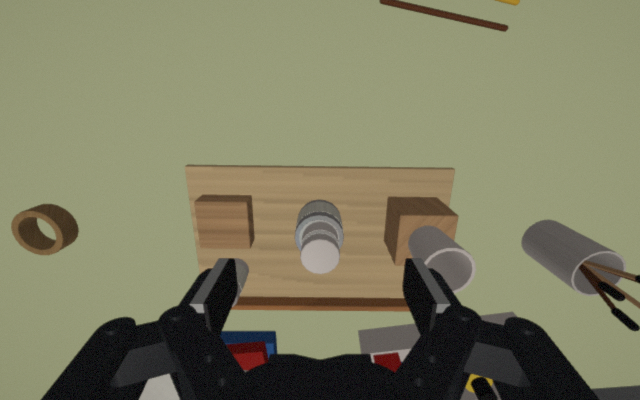

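The pot's lid sits at (320,253), centred on the tin rim at (320,237). The cup's rim is at (443,267), within about 5 mm of the plinth's centre, and the bottle stands at (238,280). Handing in.

```bash
python3 -c "
from cell import env;print(env.close_job())"
```

```text
the job is handed in; nothing more can be done
None
```

I set up the still life as asked and handed it in at about 27 s of the 109 s; the hand-in gave no verdict. In the last wrist picture everything stands upright, with the tin and pot within about 3 mm of target and the cup about 5 mm. The fingers partly hid the bottle in that picture, but an earlier one shows it behind the lower plinth (planned gap 25 mm), and the brushes and tape were not approached.

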